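# Line up the sole press plate with a drift pin and fit its second bolt

## Robot

A 7-joint arm with a two-finger parallel gripper is mounted at the origin on the work surface. World frame = base frame: x ahead of the robot, y to its left, z up, the work surface at z = 0. Lengths are in m, angles in rad, forces in N, time in s.
With the tool pointing down it reaches from about 0.35 to 0.9 m from the base axis. Payload 7.2 kg.
Tool frame: the origin (TCP) lies midway between the tips of the shut fingers; the grasp point (between the pads) lies 19 mm behind it; z points along the fingers, y is the line along which they close (so a half turn about z gives the same grasp; the last joint's range is limited). The gripper opens to 85 mm and grips with 20 to 120 N. Pads are 22 mm wide; open, the fingers measure 114 mm over their backs; the gripper's body (76 mm by 85 mm) begins 54 mm behind the grasp point. The pads swing forward as they close: fully open they stand 13 mm farther back than shut.
Start: joints at [-1.386, 0.411, -0.013, 1.596, 0.006, 1.134, -0.082], TCP at [0.156, 0.605, 0.231] pointing down, gripper open.
Joint ranges: [-2.95, 2.95], [-0.29, 1.99], [-1.47, 1.44], [0.14, 2.54], [-1.03, 4.17], [0.13, 1.85], [-2.86, 2.86]. Speed limits (rad/s): [2.39, 2.39, 3.01, 3.01, 3.14, 3.14, 3.14].

## Interface

Orientations are given as a rotation vector (axis times angle).
In Python, from plant import telemetry, imaging, arm gives the robot as it stands.
- The arm moves only by the tool servo_tool, never from a script. Its argument "moves" is a list of rows, each a list of 7 numbers: the shift along the tool's x, y, z in cm, then the turn, a rotation vector about the tool's x, y, z in rad, then the closure, from -1 (fully open) to 1 (shut). A call has 1 to 8 rows; each row is the pose to reach, as a shift and turn from the pose commanded when the call began, along the tool's axes at that moment; what a row does not reach only later rows make up. A row lasts 1/8 s, in which the tool goes at most 62.5 mm and 10.7 degrees, less where a joint would pass 70% of its speed; a pose out of reach is approached as far as the arm can. A call with a gripper value outside its range is refused whole. The fingers move at their own pace and stop on an object; "newtons" is the grip in N (left out, the last holds). Time passes only in rows, so rows that repeat a pose let the fingers close. It gives the time, the measured TCP pose, the force, the opening and the grip force at its end, in the units of the state.
- telemetry.observe(): the state, without advancing time (a new reading comes with each control period).
- imaging.get_image(name): name is "side" or "top" or "wrist"; returns the picture (420x560x3 uint8, red, green, blue); there is no depth.
- imaging.get_calibration(name): a dict with "fx", "fy", "cx", "cy" (pixels), "pose" (4x4, takes a point from camera to world coordinates); the wrist camera has in their place "mount" (4x4, takes a point from camera to tool coordinates, whose origin is the TCP and whose axes are the flange's). Camera axes: x right, y down, z forward; pixel columns grow to the right and rows downward; lengths in m; the calibration is good to about 2 mm. A picture is of the moment at which its call begins: read the wrist's pose just before it. get_calibration takes no time and is no camera call.
- arm.finish_job(): hands the job in; it is judged then, once.
The state is a dict: "time_s": time; "joints": joint angles; "dq": joint speeds; "effort": joint torques, N m; "eef_pos": TCP position; "tool_rot": TCP orientation; "force": force on the tool from outside, world axes, zero at the start; "moment": the same for the moment, N m; "grip_width": opening from 0.0 (shut) to 1.0 (fully open); "grasp_force": force on a finger pad.
Only numpy, scipy, OpenCV 4.12 (cv2) and the standard library are available. Lean on these libraries where they do the work, as an engineer would, in place of code of your own. Each camera call takes 0.05 s, during which the arm holds its last target. There are 200 camera calls.

## Task

The top plate of the cobbler's sole press is held by one clamp bolt in a slot and is out of line with the bed under it, to one side or the other. Push the tapered drift pin fully home through either open hole, gently and feeling your way, so that it draws the plate's holes over those of the bed; then drop the thumb bolt fully home in the other hole and leave both standing there. Do not force either pin hard against the plate or the bed below, and leave the bottle, tin and brush where they are.

Things in the scene. Friction and masses are not known exactly. Their poses are not given: they have to be found in the camera images.
- press: Small bench press, fixed. Origin on the work surface under the clamp bolt; z up; x points from the clamp bolt towards the two open holes, y to the left. Foot 150 x 130 x 12 mm centred on the origin; column 52 mm thick. It carries bed, top plate and clamp bolt. Under the far half of the bed there is open space for the pins.
- clamp (a point): Top of the clamp bolt's head (24 mm wide), 100 mm over the work surface. The bolt sits in a cross slot, so that the plate can only slide along the press's y, up to 12 mm either way, against about 4 N; it stays where it is left.
- bed (a joint): How far the bed is pressed down, in m: about 20 N per mm beyond a preload of 10 N. Dark cast bed right under the plate, 165 x 110 x 14 mm, top at height 80 mm, two 18 mm holes 75 mm apart as in the plate. It lies against its left or right stop, so its holes are 5.5 to 7 mm from the plate's at the start, all to +y or all to -y of the press: which one is not measured; felt, or seen only through the holes.
- plate: Bright steel top plate on the bed, x -30 to 145, y -65 to 65, 8 mm thick, top at height 88.5 mm; origin and axes as the press's when it stands in the middle of its travel. Starts within 1 mm of the middle.
- hole_left (a point): Centre, at the plate's top, of its left hole: plain, unchamfered, 18 mm diameter, right through, at x 110, y +37.5 mm in the plate's axes. Moves with the plate.
- hole_right (a point): The same for the plate's right hole, at x 110, y -37.5 mm, also 18 mm in diameter.
- block: Fixed wooden tool block, 64 (x) x 150 (y) x 70 mm high, with two upright bores of 20 mm diameter at y = +37.5 and -37.5 mm. Origin under its centre. The drift pin and the thumb bolt stand in the bores, in either order, their collar or head resting on the block's top.
- drift: Steel drift pin, loose, upright, about 0.2 kg. Origin on its axis at the underside of its collar, z up along the handle. Above: collar 29 mm diameter, 5 mm thick, then a round dark handle of 22 mm diameter up to z = 46 mm. Below: a plain cylinder of 17 mm diameter down to z = -24 mm, then a taper to a flat tip of 9 mm diameter at z = -60 mm. Fully home means the collar lies on the plate.
- bolt: Steel thumb bolt, loose, upright, about 0.1 kg. Origin on its axis at the underside of its head, z up. Head round and knurled, 26 mm diameter and 26 mm high; plain shank of 15 mm diameter and 40 mm length with a square-cut end. It is dropped in, not screwed. Fully home means the head lies on the plate.
- water: Bystander: closed clear plastic bottle, 60 mm diameter, 150 mm high, origin under its centre.
- tin: Bystander: flat round tin, 60 mm diameter, 28 mm high, origin under its centre.
- brush: Bystander: hand brush lying on the work surface, origin under its middle, handle towards its -x.
Mind the look-alikes: they are no part of the job. What is shaped like the drift but brown or red is not meant.

How it is judged:
On the way:
1. the drift pin is fully home in one hole of the plate while the thumb bolt is not yet in the plate (((horizontal distance between drift and hole_left below 0.002 m and z of drift in the frame of hole_left below 0.0025 m and angle between drift's own z axis and vertical below 0.06 rad) or (horizontal distance between drift and hole_right below 0.002 m and z of drift in the frame of hole_right below 0.0025 m and angle between drift's own z axis and vertical below 0.06 rad)) and distance between bolt and hole_left above 0.03 m and distance between bolt and hole_right above 0.03 m), for 0.2 s.
At the end, for the whole second after the job is handed in: The drift pin stands fully home in one of the plate's two holes and the thumb bolt fully home in the other: collar and head within 2.5 mm of the plate's top, drift within 2 mm and bolt within 3 mm of the hole's centre, both within 0.06 rad of upright, released and at rest (((horizontal distance between drift and hole_left below 0.002 m and z of drift in the frame of hole_left below 0.0025 m and angle between each of drift, bolt's own z axis and vertical below 0.06 rad and horizontal distance between bolt and hole_right below 0.003 m and z of bolt in the frame of hole_right below 0.0025 m) or (horizontal distance between drift and hole_right below 0.002 m and z of drift in the frame of hole_right below 0.0025 m and angle between each of drift, bolt's own z axis and vertical below 0.06 rad and horizontal distance between bolt and hole_left below 0.003 m and z of bolt in the frame of hole_left below 0.0025 m)) and linear speed of each of drift, bolt below 0.01 m/s and contact force between each of drift, bolt and the fingers below 0.1 N); the robot touches nothing.
It fails at once if the drift pin is forced against the press and its plate with more than 60 N (contact force between drift and press above 60 N).
It fails at once if the thumb bolt is forced against the press and its plate with more than 60 N (contact force between bolt and press above 60 N).
It fails at once if the bed under the plate is pressed down by more than 1.5 mm (about 40 N) (value of joint bed above 0.0015 m).
It fails at once if the bottle, the tin or the brush is pushed more than 20 mm away (distance of any of water, tin, brush from where it was at the start of the episode above 0.02 m).
It also fails if it takes over 72 s, if anything falls off the work surface, if the arm or the gripper's body presses on something with over 40 N, if the wrist force passes 120 N, or if a joint passes its speed limit or range.

## Working session

There is one attempt and no reset: what is moved stays moved. The work goes in short steps, Python scripts to look and compute and a tool call to move; the robot and the scene stay as the last step left them, time stands still between calls to the robot, and variables do not carry over. Pictures are saved under pics/ and viewed, at most 10 in all, crops included, and the job is handed in when it is done.

Besides the shell and the picture viewer there is one more tool, called after ">>>" as name(argument=value, ...), one argument or row to a line, values as JSON. servo_tool: Moves the arm, as the interface text tells. Its arguments: {"type":"object","properties":{"moves":{"type":"array","items":{"type":"array","items":{"type":"number"}}},"newtons":{"type":"number"}},"required":["moves"]}

```bash
mkdir -p pics; ls; python3 - <<'E'
from plant import telemetry, imaging, arm
import cv2, numpy as np
s=telemetry.observe()
print(s['time_s'],s['eef_pos'],s['tool_rot'],s['force'],s['grip_width'])
a=imaging.get_image('top');b=imaging.get_image('side')
cv2.imwrite('pics/top0.png',a[:,:,::-1]);cv2.imwrite('pics/side0.png',b[:,:,::-1])
for n in('top','side','wrist'):print(n,imaging.get_calibration(n))
E
```

```text
pics
0.0 [0.15622189 0.6046549  0.23044491] [-3.95961999e-01 -3.11643274e+00  2.52303980e-03] [-0.66084726  0.19619186 -0.31180978] 1.0014863902137687
top {'fx': 527.7548780397724, 'fy': 527.7548780397724, 'cx': 279.0958862880142, 'cy': 212.44286641691937, 'pose': array([[ 0.02763818, -0.98949386,  0.14190851,  0.40276506],
       [-0.99941003, -0.02445695,  0.02411328, -0.06898455],
       [-0.02038929, -0.14249123, -0.98958604,  1.31368526],
       [ 0.        ,  0.        ,  0.        ,  1.        ]])}
side {'fx': 383.4385446425878, 'fy': 383.4385446425878, 'cx': 281.9561338234785, 'cy': 215.19573584497732, 'pose': array([[ 0.63841576, -0.4604257 ,  0.61679291,  0.15344916],
       [-0.76951511, -0.36464428,  0.524291  , -0.41945273],
       [-0.01648704, -0.80934709, -0.58709919,  0.51605859],
       [ 0.        ,  0.        ,  0.        ,  1.        ]])}
wrist {'fx': 296.76607976054873, 'fy': 296.76607976054873, 'cx': 276.86448528278873, 'cy': 209.22831339749803, 'mount': array([[ 9.74147778e-05, -9.44516660e-01, -3.28463498e-01,
         8.39298909e-02],
       [ 9.99999981e-01,  3.65193424e-05,  1.91563596e-04,
        -1.49159210e-06],
       [-1.68939737e-04, -3.28463510e-01,  9.44516646e-01,
        -1.41775217e-01],
       [ 0.00000000e+00,  0.00000000e+00,  0.00000000e+00,
         1.00000000e+00]])}
```

View pics/top0.png

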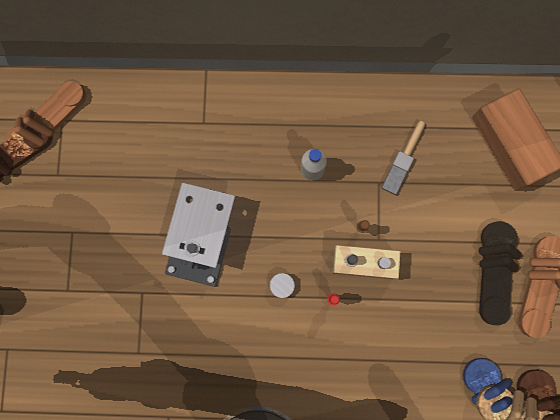

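View pics/side0.png

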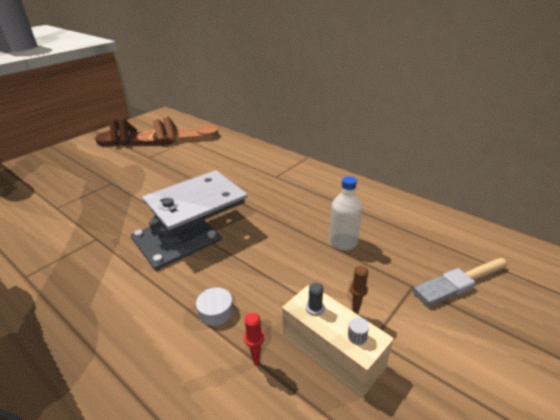

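```bash
cat > h.py <<'E'
from plant import telemetry, imaging, arm
import cv2, numpy as np
from scipy.spatial.transform import Rotation as R
def tool():
    s=telemetry.observe(); T=np.eye(4); T[:3,:3]=R.from_rotvec(s['tool_rot']).as_matrix(); T[:3,3]=s['eef_pos']; return T
def cam(n,T=None):
    c=imaging.get_calibration(n); return c,(c['pose'] if n!='wrist' else T@c['mount'])
def px2w(n,u,v,z,T=None):
    c,P=cam(n,T); d=P[:3,:3]@np.array([(u-c['cx'])/c['fx'],(v-c['cy'])/c['fy'],1.]); o=P[:3,3]
    return o+d*(z-o[2])/d[2]
def w2px(n,p,T=None):
    c,P=cam(n,T); q=np.linalg.inv(P)@np.append(p,1); return q[0]/q[2]*c['fx']+c['cx'],q[1]/q[2]*c['fy']+c['cy']
def shot(name,n='wrist'):
    T=tool(); im=imaging.get_image(n); cv2.imwrite('pics/%s.png'%name,im[:,:,::-1]); np.save('pics/%s.npy'%name,T); return im,T
E
python3 - <<'E'
from h import *
for nm,u,v,z in [('drift',352,259,.116),('bolt',385,263,.096),('hL',189,199,.0885),('hR',220,207,.0885),('clamp',193,247,.1),('brown',363,225,.1),('red',334,299,.1),('tin',282,285,.028),('bottle',315,155,.15),('blk1',336,246,.07),('blk2',401,251,.07),('blk3',399,278,.07),('blk4',334,273,.07)]:
    print(nm,px2w('top',u,v,z).round(4))
for nm,u,v,z in [('drift',316,290,.116),('bolt',359,327,.096),('red',253,320,.11),('brown',361,272,.11)]: print('side',nm,px2w('side',u,v,z).round(4))
print(tool().round(3))
E
```

```text
drift [ 0.4724 -0.2074  0.116 ]
bolt [ 0.4664 -0.2851  0.096 ]
hL [0.6053 0.1746 0.0885]
hR [0.588  0.1004 0.0885]
clamp [0.4913 0.1572 0.1   ]
brown [ 0.5523 -0.2339  0.1   ]
red [ 0.3818 -0.1693  0.1   ]
tin [ 0.4104 -0.0496  0.028 ]
bottle [ 0.7028 -0.1182  0.15  ]
blk1 [ 0.5046 -0.1749  0.07  ]
blk2 [ 0.4968 -0.3271  0.07  ]
blk3 [ 0.4338 -0.3222  0.07  ]
blk4 [ 0.4413 -0.171   0.07  ]
side drift [ 0.4663 -0.2132  0.116 ]
side bolt [ 0.4639 -0.2856  0.096 ]
side red [ 0.3762 -0.1766  0.11  ]
side brown [ 0.5422 -0.2413  0.11  ]
[[-0.968  0.25  -0.     0.156]
 [ 0.25   0.968 -0.001  0.605]
 [-0.    -0.001 -1.     0.231]
 [ 0.     0.     0.     1.   ]]
```

>>> servo_tool(
  moves=[
    [-6,-4,0,0,0,0,-1],
    [-12,-8,0,0,0,0,-1],
    [-17,-11,0,0,0,0,-1],
    [-22,-14,0,0,0,0,-1],
    [-27,-17,1,0,0,0,-1],
    [-32,-20,1,0,0,0,-1],
    [-37,-23,2,0,0,0,-1],
    [-42,-27,3,0,0,0,-1],
  ],
)

```text
time_s: 1.1
eef_pos: [0.4953, 0.2391, 0.2012]
tool_rot: [0.395, 3.116, 0.0]
force: [0.6, -0.1, 0.1]
grip_width: 0.998
grasp_force: 0.0
```

>>> servo_tool(
  moves=[
    [-6,-4,1,0,0,0,-1],
    [-12,-7,2,0,0,0,-1],
    [-12,-7,2,0,0,0,-1],
    [-12,-7,2,0,0,0,-1],
    [-12,-7,2,0,0,0,-1],
  ],
)

```text
time_s: 1.72
eef_pos: [0.5916, 0.1447, 0.1816]
tool_rot: [-0.392, -3.116, -0.001]
force: [0.2, 1.2, -0.5]
grip_width: 0.996
grasp_force: 0.0
```

```bash
python3 - <<'E'
from h import *
im,T=shot('w1'); print(T.round(4), telemetry.observe()['force'])
for p in [(.6053,.1746,.0885),(.588,.1004,.0885)]: print(w2px('wrist',p,T))
E
```

```text
[[-9.688e-01  2.479e-01 -1.000e-03  5.916e-01]
 [ 2.479e-01  9.688e-01  9.000e-04  1.447e-01]
 [ 1.200e-03  7.000e-04 -1.000e+00  1.816e-01]
 [ 0.000e+00  0.000e+00  0.000e+00  1.000e+00]] [0.30984039 0.91655469 0.42817331]
(np.float64(314.978036140712), np.float64(218.38865483166856))
(np.float64(225.14731067279928), np.float64(220.20354874418382))
```

View pics/w1.png

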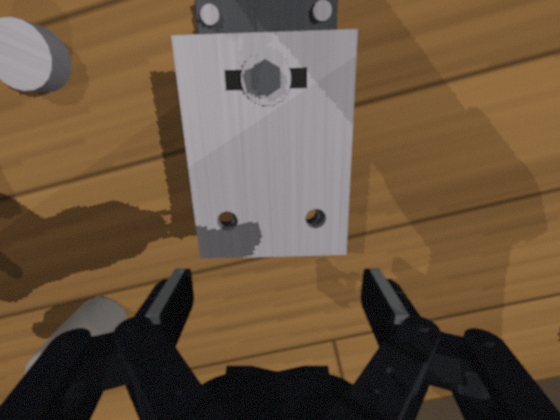

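```bash
python3 - <<'E'
from h import *
im=cv2.imread('pics/w1.png'); T=np.load('pics/w1.npy')
c=[cv2.resize(im[200:236,x-20:x+20],None,fx=10,fy=10,interpolation=cv2.INTER_CUBIC) for x in(228,316)]
cv2.imwrite('pics/w1c.png',np.hstack(c))
g=im.astype(int)
for x0,y0 in((228,218),(316,217)):
    sub=g[y0-18:y0+18,x0-18:x0+18].max(2)
    med=np.median(sub)
    m=((sub<80)).astype(np.uint8)
    print(med,m.sum(),[round(t,1) for t in (np.argwhere(m).mean(0)+[y0-18,x0-18])])
E
```

```text
139.5 246 [np.float64(221.7), np.float64(228.1)]
152.0 197 [np.float64(218.9), np.float64(316.6)]
```

View pics/w1c.png

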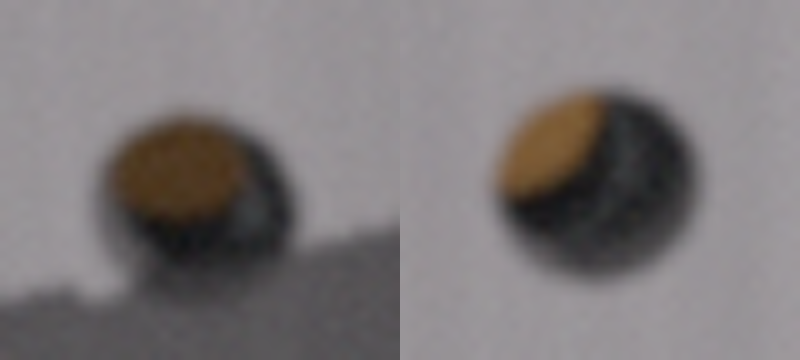

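>>> servo_tool(
  moves=[
    [1,-5,-1,0,0,0,-0.2],
    [1.5,-11,-2,0,0,0,-0.2],
    [2,-16,-2.5,0,0,0,-0.2],
    [2,-22,-2.8,0,0,0,-0.2],
    [2.5,-27,-2.8,0,0,0,-0.2],
    [3,-33,-2.8,0,0,0,-0.2],
    [3,-37.4,-2.8,0,0,0,-0.2],
    [3,-37.4,-2.8,0,0,0,-0.2],
  ],
)

```text
time_s: 2.78
eef_pos: [0.469, -0.2141, 0.2104]
tool_rot: [0.402, 3.115, -0.001]
force: [0.3, -0.0, 0.4]
grip_width: 0.6
grasp_force: 0.0
```

>>> servo_tool(
  moves=[
    [0,0,0,0,0,0,-0.2],
    [0,0,0,0,0,0,-0.2],
  ],
)

```text
time_s: 3.02
eef_pos: [0.4708, -0.2099, 0.2097]
tool_rot: [0.391, 3.117, 0.001]
force: [-1.2, 0.5, -0.2]
grip_width: 0.6
grasp_force: 0.0
```

```bash
python3 - <<'E'
from h import *
im,T=shot('w2'); s=telemetry.observe(); print(T[:3,3], s['force'],s['time_s'])
T1=np.load('pics/w1.npy')
L=px2w('wrist',315.3,218.3,.0885,T1);Rr=px2w('wrist',227.4,219.8,.0885,T1);C=px2w('wrist',265.5,79,.1,T1)
print('L',L,'R',Rr,'C',C,'dist',np.linalg.norm(L-Rr), 'yaw',np.degrees(np.arctan2(*(L-Rr)[:2])))
E
```

```text
[ 0.47083656 -0.20992394  0.20968688] [0.79593398 0.13535849 0.6119449 ] 3.075
L [0.6052882 0.1748807 0.0885   ] R [0.58812284 0.10236206 0.0885    ] C [0.49116499 0.16234177 0.1       ] dist 0.074522502241208 yaw 13.316965318703668
```

View pics/w2.png

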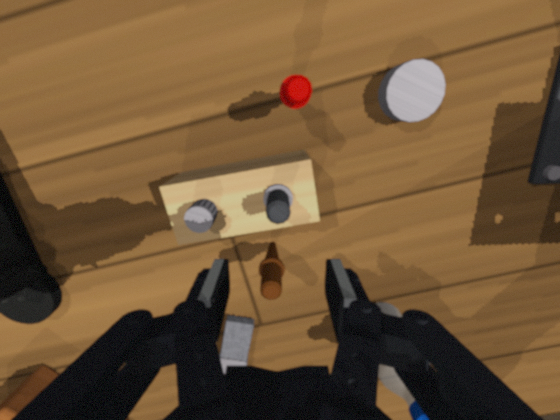

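```bash
python3 - <<'E'
from h import *
im=cv2.imread('pics/w2.png').astype(int); T=np.load('pics/w2.npy')
sub=im[175:240,255:300].max(2); m=(sub<90)
cc=np.argwhere(m)
for r in range(175,235,3):
    c=np.where(m[r-175])[0]; print(r, (c.min()+255,c.max()+255,round(c.mean()+255,1)) if len(c) else None, end='; ')
c,P=cam('wrist',T)
for nm,z,rad in(('drift',.116,.011),('bolt',.096,.013)):
    q=np.linalg.inv(P)@np.array([.470,-.21 if nm=='drift' else -.285,z,1]); print(nm,'rpx',297*rad/q[2])
print(px2w('wrist',277.5,211,.116,T),px2w('wrist',202,219,.096,T))
x=cv2.resize(cv2.imread('pics/w2.png')[180:235,185:305],None,fx=6,fy=6,interpolation=cv2.INTER_CUBIC);cv2.imwrite('pics/w2c.png',x)
E
```

```text
175 None; 178 None; 181 None; 184 None; 187 None; 190 (np.int64(273), np.int64(281), np.float64(277.0)); 193 (np.int64(268), np.int64(285), np.float64(276.5)); 196 (np.int64(267), np.int64(287), np.float64(277.0)); 199 (np.int64(266), np.int64(288), np.float64(277.0)); 202 (np.int64(266), np.int64(288), np.float64(277.0)); 205 (np.int64(266), np.int64(288), np.float64(277.0)); 208 (np.int64(266), np.int64(288), np.float64(277.0)); 211 (np.int64(267), np.int64(288), np.float64(277.6)); 214 (np.int64(267), np.int64(288), np.float64(277.5)); 217 (np.int64(268), np.int64(287), np.float64(277.3)); 220 (np.int64(271), np.int64(284), np.float64(277.5)); 223 None; 226 None; 229 None; 232 None; drift rpx 13.083557830619696
bolt rpx 14.05965964892042
[ 0.47055059 -0.20918729  0.116     ] [ 0.46781859 -0.2802342   0.096     ]
```

View pics/w2c.png

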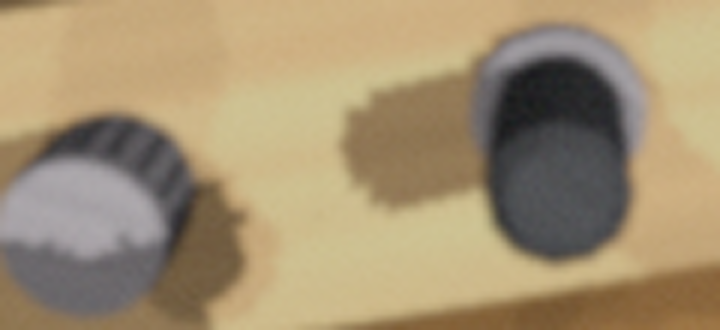

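>>> servo_tool(
  moves=[
    [0,0.1,4,0,0,0,-0.2],
    [0,0.1,8,0,0,0,-0.2],
    [0,0.1,11,0,0,0,-0.2],
    [0,0.1,12.9,0,0,0,-0.2],
    [0,0.1,12.9,0,0,0,-0.2],
  ],
)

```text
time_s: 3.7
eef_pos: [0.4698, -0.2096, 0.0794]
tool_rot: [-0.393, -3.114, -0.001]
force: [1.0, 0.5, -0.4]
grip_width: 0.603
grasp_force: 0.0
```

>>> servo_tool(
  newtons=60,
  moves=[
    [0,0,0,0,0,0,1],
    [0,0,0,0,0,0,1],
    [0,0,0,0,0,0,1],
    [0,0,0,0,0,0,1],
    [0,0,0,0,0,0,1],
  ],
)

```text
time_s: 4.32
eef_pos: [0.4713, -0.2108, 0.0818]
tool_rot: [0.395, 3.114, 0.001]
force: [-0.3, 1.7, 6.5]
grip_width: 0.236
grasp_force: 58.7
```

>>> servo_tool(
  moves=[
    [0,0,-2,0,0,0,1],
    [0,0,-5,0,0,0,1],
    [0,0,-9,0,0,0,1],
    [0,0,-12,0,0,0,1],
    [0,0,-12,0,0,0,1],
    [0,0,-12,0,0,0,1],
  ],
)

```text
time_s: 5.08
eef_pos: [0.4699, -0.2106, 0.1999]
tool_rot: [-0.396, -3.116, -0.001]
force: [-0.4, -0.5, -2.3]
grip_width: 0.234
grasp_force: 59.1
```

```bash
python3 - <<'E'
from h import *
for i in range(4):
    im,T=shot('w3') if i==0 else (imaging.get_image('wrist'),tool()); s=telemetry.observe(); print(s['time_s'],T[:3,3].round(4),T[:3,2].round(4), s['force'].round(2),s['joints'].round(4))
E
```

```text
5.125 [ 0.4699 -0.2106  0.1999] [-8.e-04  5.e-04 -1.e+00] [-0.6  -0.46 -2.38] [-0.0138  0.2638  0.4126  1.9203 -0.1258  0.9843  1.7742]
5.175 [ 0.4696 -0.2106  0.1994] [-2.2e-03  6.0e-04 -1.0e+00] [-0.46  0.31 -2.34] [-0.0137  0.2642  0.4126  1.9202 -0.1257  0.9844  1.7741]
5.225 [ 0.4697 -0.2106  0.1994] [-2.2e-03  5.0e-04 -1.0e+00] [-0.48  0.2  -1.71] [-0.0137  0.2643  0.4126  1.92   -0.1257  0.9845  1.7741]
5.275 [ 0.4698 -0.2107  0.1995] [-2.1e-03  4.0e-04 -1.0e+00] [-0.53 -0.07 -2.41] [-0.0137  0.2643  0.4127  1.9197 -0.1256  0.9847  1.7741]
```

View pics/w3.png

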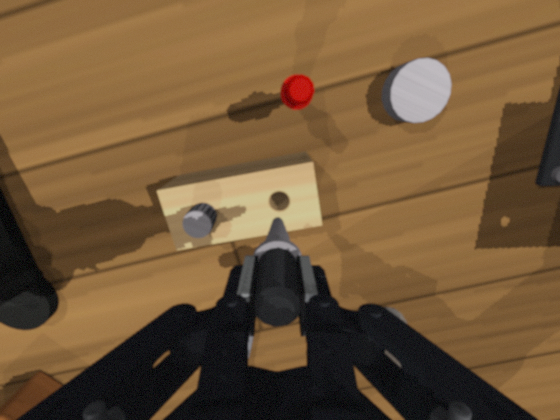

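```bash
python3 - <<'E'
from h import *
im=cv2.imread('pics/w3.png'); T=np.load('pics/w3.npy')
hsv=cv2.cvtColor(im,cv2.COLOR_BGR2HSV)
for r in range(212,262,3):
    c=np.where((hsv[r,255:305,1]<70))[0]+255
    print(r,(c.min(),c.max(),c.mean().round(1),len(c)) if len(c) else None,end='; ')
print()
for z in(.0115,.0355,.0715): 
    p=T@np.array([0,0,z,1]); print(z,w2px('wrist',p[:3],T))
# measured
c,P=cam('wrist',T)
E
```

```text
212 None; 215 (np.int64(302), np.int64(302), np.float64(302.0), 1); 218 (np.int64(275), np.int64(280), np.float64(277.5), 6); 221 (np.int64(273), np.int64(283), np.float64(278.0), 11); 224 (np.int64(272), np.int64(283), np.float64(277.5), 12); 227 (np.int64(271), np.int64(284), np.float64(277.5), 14); 230 (np.int64(270), np.int64(285), np.float64(277.5), 16); 233 (np.int64(269), np.int64(287), np.float64(278.0), 19); 236 (np.int64(267), np.int64(288), np.float64(277.5), 22); 239 (np.int64(266), np.int64(288), np.float64(277.0), 23); 242 (np.int64(263), np.int64(291), np.float64(277.0), 29); 245 (np.int64(260), np.int64(295), np.float64(277.5), 36); 248 (np.int64(256), np.int64(298), np.float64(277.0), 43); 251 (np.int64(255), np.int64(299), np.float64(277.0), 45); 254 (np.int64(255), np.int64(301), np.float64(278.0), 47); 257 (np.int64(255), np.int64(304), np.float64(279.3), 49); 260 (np.int64(255), np.int64(304), np.float64(279.1), 49); 
0.0115 (np.float64(276.81134937919387), np.float64(259.0370462861786))
0.0355 (np.float64(276.8113623032124), np.float64(241.25043801783113))
0.0715 (np.float64(276.8113768919662), np.float64(221.17274711606146))
```

>>> servo_tool(
  moves=[
    [-0.3,3,0,0,0,0,1],
    [-0.7,8,0,0,0,0,1],
    [-1.2,14,0,0,0,0,1],
    [-1.7,20,0,0,0,0,1],
    [-2.3,26,0,0,0,0,1],
    [-2.8,32,0,0,0,0,1],
    [-3.2,37,0,0,0,0,1],
    [-3.5,40.2,0,0,0,0,1],
  ],
)

```text
time_s: 6.28
eef_pos: [0.6047, 0.1728, 0.1993]
tool_rot: [-0.391, -3.115, 0.0]
force: [1.5, -0.6, -2.7]
grip_width: 0.243
grasp_force: 59.1
```

>>> servo_tool(
  moves=[
    [0,0.2,1,0,0,0,1],
    [0,0.2,2,0,0,0,1],
    [0,0.2,2.4,0,0,0,1],
    [0,0.2,2.4,0,0,0,1],
    [0,0.2,2.4,0,0,0,1],
  ],
)

```text
time_s: 6.9
eef_pos: [0.6056, 0.1709, 0.1771]
tool_rot: [0.397, 3.116, 0.001]
force: [0.7, -0.4, -2.0]
grip_width: 0.242
grasp_force: 59.2
```

```bash
python3 - <<'E'
from h import *
im,T=shot('w4'); s=telemetry.observe(); print(T.round(4), s['force'].round(2),s['grip_width'],s['time_s'])
for z in(.0115,.0355,.0715): 
    p=T@np.array([0,0,z,1]); print(z,w2px('wrist',p[:3],T))
for p in [(.6053,.1749,.0885),(.5881,.1024,.0885)]: print(w2px('wrist',p,T))
x=cv2.resize(im[190:270,180:320,::-1],None,fx=5.5,fy=5.5,interpolation=cv2.INTER_CUBIC);cv2.imwrite('pics/w4c.png',x)
E
```

```text
[[-9.680e-01  2.510e-01  6.000e-04  6.056e-01]
 [ 2.510e-01  9.680e-01  2.000e-04  1.709e-01]
 [-6.000e-04  4.000e-04 -1.000e+00  1.771e-01]
 [ 0.000e+00  0.000e+00  0.000e+00  1.000e+00]] [-0.81  0.24 -1.76] 0.2430464763891616 6.95
0.0115 (np.float64(276.8107495088686), np.float64(259.0422907015769))
0.0355 (np.float64(276.8108060978608), np.float64(241.2549920418746))
0.0715 (np.float64(276.81086997596026), np.float64(221.17654943658243))
(np.float64(281.40288547701397), np.float64(212.02648216762094))
(np.float64(191.22856703094467), np.float64(213.80122438873906))
```

View pics/w4c.png

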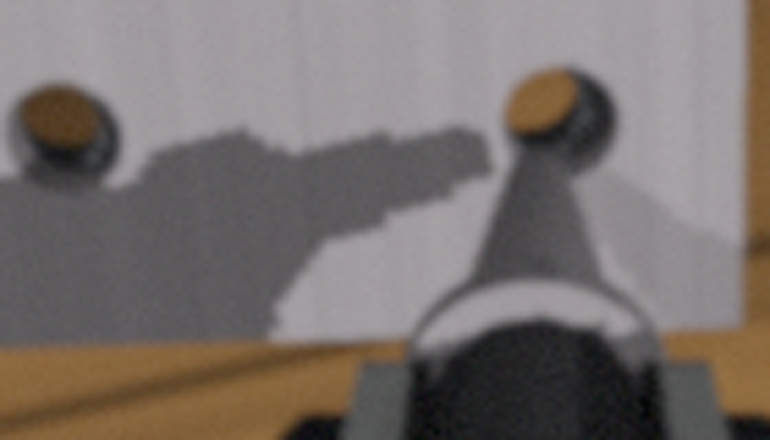

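>>> servo_tool(
  moves=[
    [0.1,0,0.5,0,0,0,1],
    [0.15,-0.05,1.0,0,0,0,1],
    [0.15,-0.05,1.5,0,0,0,1],
    [0.15,-0.05,1.5,0,0,0,1],
    [0.15,-0.05,1.5,0,0,0,1],
  ],
)

```text
time_s: 7.58
eef_pos: [0.6038, 0.1714, 0.1616]
tool_rot: [-0.396, -3.117, 0.0]
force: [1.2, -0.3, -1.8]
grip_width: 0.242
grasp_force: 59.2
```

>>> servo_tool(
  moves=[
    [0,0,0.1,0,0,0,1],
    [0,0,0.2,0,0,0,1],
    [0,0,0.3,0,0,0,1],
    [0,0,0.4,0,0,0,1],
    [0,0,0.4,0,0,0,1],
  ],
)

```text
time_s: 8.2
eef_pos: [0.6037, 0.1714, 0.1575]
tool_rot: [-0.396, -3.116, 0.0]
force: [0.7, -0.2, -2.5]
grip_width: 0.244
grasp_force: 59.2
```

>>> servo_tool(
  moves=[
    [0,0,0.1,0,0,0,1],
    [0,0,0.2,0,0,0,1],
    [0,0,0.3,0,0,0,1],
    [0,0,0.4,0,0,0,1],
    [0,0,0.4,0,0,0,1],
  ],
)

```text
time_s: 8.82
eef_pos: [0.6037, 0.1713, 0.1535]
tool_rot: [-0.396, -3.116, 0.0]
force: [0.1, -0.5, -2.5]
grip_width: 0.238
grasp_force: 59.2
```

>>> servo_tool(
  moves=[
    [0,0,0.1,0,0,0,1],
    [0,0,0.2,0,0,0,1],
    [0,0,0.3,0,0,0,1],
    [0,0,0.3,0,0,0,1],
  ],
)

```text
time_s: 9.32
eef_pos: [0.6037, 0.1714, 0.1506]
tool_rot: [-0.396, -3.116, -0.0]
force: [1.5, 0.8, -2.2]
grip_width: 0.236
grasp_force: 59.2
```

>>> servo_tool(
  moves=[
    [0,0,0.1,0,0,0,1],
    [0,0,0.2,0,0,0,1],
    [0,0,0.3,0,0,0,1],
    [0,0,0.3,0,0,0,1],
  ],
)

```text
time_s: 9.82
eef_pos: [0.6038, 0.1716, 0.1476]
tool_rot: [0.396, 3.116, 0.0]
force: [0.5, 1.2, -1.9]
grip_width: 0.241
grasp_force: 59.2
```

>>> servo_tool(
  moves=[
    [0,0,0.1,0,0,0,1],
    [0,0,0.2,0,0,0,1],
    [0,0,0.3,0,0,0,1],
    [0,0,0.3,0,0,0,1],
  ],
)

```text
time_s: 10.32
eef_pos: [0.6039, 0.1717, 0.1447]
tool_rot: [0.396, 3.116, 0.001]
force: [0.1, 1.8, -1.3]
grip_width: 0.239
grasp_force: 59.3
```

>>> servo_tool(
  moves=[
    [0,0,0.1,0,0,0,1],
    [0,-0.03,0.2,0,0,0,1],
    [0,-0.04,0.3,0,0,0,1],
    [0,-0.05,0.4,0,0,0,1],
    [0,-0.05,0.4,0,0,0,1],
  ],
)

```text
time_s: 10.95
eef_pos: [0.6037, 0.1712, 0.1407]
tool_rot: [0.396, 3.116, 0.001]
force: [0.5, 3.3, -0.0]
grip_width: 0.24
grasp_force: 59.7
```

>>> servo_tool(
  moves=[
    [0,0,0.1,0,0,0,1],
    [0,-0.03,0.2,0,0,0,1],
    [0,-0.04,0.3,0,0,0,1],
    [0,-0.05,0.4,0,0,0,1],
    [0,-0.05,0.4,0,0,0,1],
  ],
)

```text
time_s: 11.58
eef_pos: [0.6034, 0.1703, 0.1364]
tool_rot: [-0.396, -3.116, 0.0]
force: [1.1, 3.6, 0.1]
grip_width: 0.241
grasp_force: 59.7
```

>>> servo_tool(
  moves=[
    [0,-0.01,0.1,0,0,0,1],
    [0,-0.03,0.2,0,0,0,1],
    [0,-0.04,0.3,0,0,0,1],
    [0,-0.05,0.4,0,0,0,1],
    [0,-0.05,0.4,0,0,0,1],
  ],
)

```text
time_s: 12.2
eef_pos: [0.6033, 0.1698, 0.1324]
tool_rot: [-0.396, -3.116, 0.0]
force: [1.1, 3.5, 1.8]
grip_width: 0.238
grasp_force: 59.7
```

>>> servo_tool(
  moves=[
    [0,-0.01,0.1,0,0,0,1],
    [0,-0.03,0.2,0,0,0,1],
    [0,-0.04,0.3,0,0,0,1],
    [0,-0.05,0.4,0,0,0,1],
    [0,-0.05,0.4,0,0,0,1],
  ],
)

```text
time_s: 12.82
eef_pos: [0.6032, 0.1693, 0.1285]
tool_rot: [-0.396, -3.116, 0.0]
force: [1.1, 3.6, 0.8]
grip_width: 0.24
grasp_force: 59.7
```

>>> servo_tool(
  moves=[
    [0,-0.01,0.1,0,0,0,1],
    [0,-0.03,0.2,0,0,0,1],
    [0,-0.04,0.3,0,0,0,1],
    [0,-0.05,0.4,0,0,0,1],
    [0,-0.05,0.4,0,0,0,1],
  ],
)

```text
time_s: 13.45
eef_pos: [0.6031, 0.1689, 0.1245]
tool_rot: [-0.396, -3.116, 0.0]
force: [0.6, 3.3, 1.2]
grip_width: 0.242
grasp_force: 59.7
```

>>> servo_tool(
  moves=[
    [0,-0.01,0.1,0,0,0,1],
    [0,-0.03,0.2,0,0,0,1],
    [0,-0.04,0.3,0,0,0,1],
    [0,-0.05,0.4,0,0,0,1],
    [0,-0.05,0.4,0,0,0,1],
  ],
)

```text
time_s: 14.08
eef_pos: [0.6029, 0.1684, 0.1205]
tool_rot: [-0.396, -3.116, 0.0]
force: [1.1, 3.7, -0.6]
grip_width: 0.232
grasp_force: 59.6
```

>>> servo_tool(
  moves=[
    [0,-0.01,0.1,0,0,0,1],
    [0,-0.02,0.2,0,0,0,1],
    [0,-0.03,0.3,0,0,0,1],
    [0,-0.03,0.3,0,0,0,1],
  ],
)

```text
time_s: 14.58
eef_pos: [0.6029, 0.1682, 0.1175]
tool_rot: [-0.396, -3.116, 0.0]
force: [1.1, 4.7, 0.3]
grip_width: 0.238
grasp_force: 59.6
```

>>> servo_tool(
  moves=[
    [0,-0.01,0.1,0,0,0,1],
    [0,-0.02,0.2,0,0,0,1],
    [0,-0.02,0.3,0,0,0,1],
    [0,-0.02,0.3,0,0,0,1],
  ],
)

```text
time_s: 15.08
eef_pos: [0.603, 0.1683, 0.1146]
tool_rot: [0.396, 3.116, 0.001]
force: [0.5, 4.6, 0.5]
grip_width: 0.243
grasp_force: 59.6
```

>>> servo_tool(
  moves=[
    [0,0,0.1,0,0,0,1],
    [0,0,0.2,0,0,0,1],
    [0,0,0.3,0,0,0,1],
    [0,0,0.3,0,0,0,1],
  ],
)

```text
time_s: 15.58
eef_pos: [0.603, 0.1683, 0.1116]
tool_rot: [0.396, 3.116, 0.001]
force: [1.8, 5.7, 1.0]
grip_width: 0.237
grasp_force: 59.6
```

>>> servo_tool(
  moves=[
    [0,0,0.1,0,0,0,1],
    [0,0,0.2,0,0,0,1],
    [0,0,0.3,0,0,0,1],
    [0,0,0.3,0,0,0,1],
  ],
)

```text
time_s: 16.08
eef_pos: [0.603, 0.1684, 0.1086]
tool_rot: [0.396, 3.116, 0.001]
force: [1.3, 6.1, 0.5]
grip_width: 0.24
grasp_force: 59.6
```

>>> servo_tool(
  moves=[
    [0,0.01,0.1,0,0,0,1],
    [0,0.02,0.2,0,0,0,1],
    [0,0.02,0.3,0,0,0,1],
    [0,0.02,0.3,0,0,0,1],
  ],
)

```text
time_s: 16.58
eef_pos: [0.603, 0.1684, 0.1055]
tool_rot: [0.396, 3.116, 0.0]
force: [0.9, 5.1, 0.8]
grip_width: 0.241
grasp_force: 59.6
```

>>> servo_tool(
  moves=[
    [0,0,0.1,0,0,0,1],
    [0,0,0.2,0,0,0,1],
    [0,0,0.3,0,0,0,1],
    [0,0,0.3,0,0,0,1],
  ],
)

```text
time_s: 17.08
eef_pos: [0.603, 0.1684, 0.1025]
tool_rot: [0.396, 3.116, 0.0]
force: [0.8, 4.3, 0.4]
grip_width: 0.237
grasp_force: 59.7
```

Collar about 2.5 mm above the plate; approach in small steps.

>>> servo_tool(
  moves=[
    [0,0,0.05,0,0,0,1],
    [0,0,0.1,0,0,0,1],
    [0,0,0.15,0,0,0,1],
    [0,0,0.15,0,0,0,1],
  ],
)

```text
time_s: 17.58
eef_pos: [0.603, 0.1684, 0.1011]
tool_rot: [0.396, 3.116, 0.0]
force: [0.4, 5.8, 1.0]
grip_width: 0.239
grasp_force: 59.7
```

>>> servo_tool(
  moves=[
    [0,0,0.03,0,0,0,1],
    [0,0,0.06,0,0,0,1],
    [0,0,0.1,0,0,0,1],
    [0,0,0.1,0,0,0,1],
  ],
)

```text
time_s: 18.08
eef_pos: [0.603, 0.1684, 0.1004]
tool_rot: [0.396, 3.116, 0.001]
force: [-0.2, 5.0, 3.2]
grip_width: 0.238
grasp_force: 59.9
```

>>> servo_tool(
  moves=[
    [0,0,0.03,0,0,0,1],
    [0,0,0.06,0,0,0,1],
    [0,0,0.06,0,0,0,1],
    [0,0,0.06,0,0,0,1],
  ],
)

```text
time_s: 18.58
eef_pos: [0.6031, 0.1685, 0.1004]
tool_rot: [0.396, 3.116, 0.001]
force: [-2.3, 4.5, 8.1]
grip_width: 0.239
grasp_force: 60.4
```

>>> servo_tool(
  moves=[
    [0,0.02,-0.05,0,0,0,1],
    [0,0.02,-0.05,0,0,0,0.2],
    [0,0.02,-0.05,0,0,0,0.2],
    [0,0.02,-0.05,0,0,0,0.2],
    [0,0.02,-0.05,0,0,0,0.2],
  ],
)

```text
time_s: 19.2
eef_pos: [0.6029, 0.1679, 0.0998]
tool_rot: [-0.396, -3.116, 0.001]
force: [-0.8, -0.9, 0.2]
grip_width: 0.4
grasp_force: 0.0
```

>>> servo_tool(
  moves=[
    [0,0,-0.5,0,0,0,0.1],
    [0,0,-2,0,0,0,0.0],
    [0,0,-5,0,0,0,0.0],
    [0,0,-9,0,0,0,-0.2],
    [0,0,-10,0,0,0,-0.2],
    [0,0,-10,0,0,0,-0.2],
  ],
)

```text
time_s: 19.95
eef_pos: [0.6034, 0.1685, 0.2013]
tool_rot: [0.396, 3.115, 0.002]
force: [-0.2, 0.7, 0.1]
grip_width: 0.602
grasp_force: 0.0
```

```bash
python3 - <<'E'
from h import *
im,T=shot('w5'); s=telemetry.observe(); print(T.round(4), s['force'].round(2),s['grip_width'],s['time_s'])
for p in [(.603,.1685,.1345),(.603,.1685,.0935)]: print(w2px('wrist',p,T))
cv2.imwrite('pics/w5c.png',cv2.resize(im[130:300,150:360,::-1],None,fx=3.5,fy=3.5,interpolation=cv2.INTER_CUBIC))
E
```

```text
[[-9.682e-01  2.500e-01  1.900e-03  6.034e-01]
 [ 2.500e-01  9.682e-01  9.000e-04  1.685e-01]
 [-1.600e-03  1.400e-03 -1.000e+00  2.013e-01]
 [ 0.000e+00  0.000e+00  0.000e+00  1.000e+00]] [ 0.09  0.56 -0.54] 0.6017556303136334 20.0
(np.float64(276.5251804538819), np.float64(222.85893513974878))
(np.float64(276.5045251052345), np.float64(205.5941874146972))
```

View pics/w5c.png

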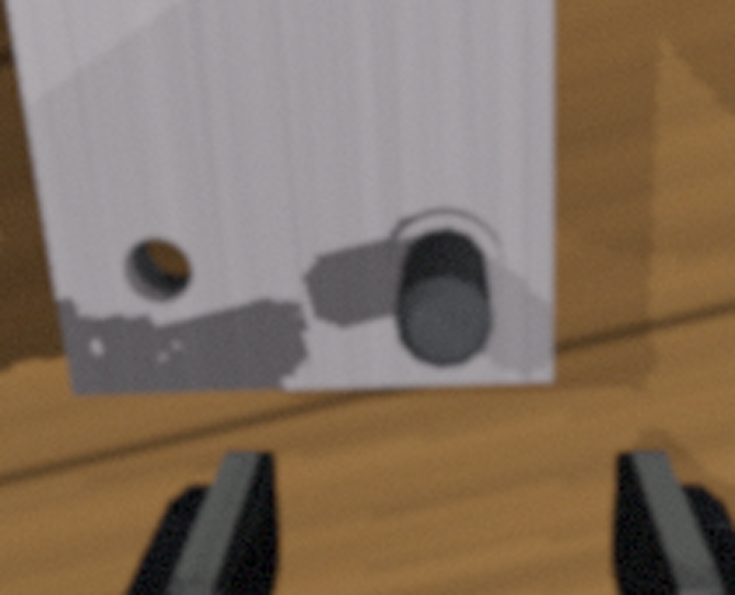

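```bash
python3 - <<'E'
from h import *
T=np.load('pics/w5.npy'); im=cv2.imread('pics/w5.png')
hp=px2w('wrist',194.7,206.2,.0885,T); print('R',hp)
sub=im[190:222,180:212]; hsv=cv2.cvtColor(sub,cv2.COLOR_BGR2HSV)
m=((sub.max(2)<110)|(hsv[:,:,1]>70)).astype(np.uint8)
n,lab,st,ce=cv2.connectedComponentsWithStats(m); print(st[1:],ce[1:]+[180,190])
b=px2w('wrist',198.8,218.9,.096,np.load('pics/w2.npy')); print('bolt',b)
d=b-T[:3,3]; print('tool delta',T[:3,:3].T@np.append(d[:2],0))
E
```

```text
R [0.58665417 0.09629083 0.0885    ]
[[  6   9  19  17 243]
 [  0  31  12   1  12]
 [ 25  30   7   2  11]] [[194.87242798 206.75720165]
 [185.5        221.        ]
 [208.54545455 220.63636364]]
bolt [ 0.46699663 -0.28305572  0.096     ]
tool delta [ 0.01915744 -0.47134349 -0.00067082]
```

>>> servo_tool(
  moves=[
    [0.2,-4,0,0,0,0,-0.2],
    [0.4,-10,0,0,0,0,-0.2],
    [0.6,-16,0,0,0,0,-0.2],
    [0.9,-22,0,0,0,0,-0.2],
    [1.2,-28,0,0,0,0,-0.2],
    [1.5,-34,0,0,0,0,-0.2],
    [1.7,-40,0,0,0,0,-0.2],
    [1.9,-45,0,0,0,0,-0.2],
  ],
)

```text
time_s: 21.0
eef_pos: [0.4703, -0.2645, 0.1989]
tool_rot: [-0.398, -3.114, -0.0]
force: [1.5, -0.0, 0.1]
grip_width: 0.601
grasp_force: 0.0
```

>>> servo_tool(
  moves=[
    [0,-2.1,0,0,0,0,-0.2],
    [0,-2.1,0,0,0,0,-0.2],
    [0,-2.1,0,0,0,0,-0.2],
    [0,-2.1,0,0,0,0,-0.2],
  ],
)

```text
time_s: 21.5
eef_pos: [0.4673, -0.2813, 0.1996]
tool_rot: [-0.392, -3.116, -0.001]
force: [0.8, 0.3, -0.4]
grip_width: 0.601
grasp_force: 0.0
```

```bash
python3 - <<'E'
from h import *
im,T=shot('w6'); s=telemetry.observe(); print(T.round(4), s['time_s'])
print(w2px('wrist',(.467,-.283,.096),T),w2px('wrist',(.467,-.283,.07),T))
hsv=cv2.cvtColor(im,cv2.COLOR_RGB2HSV)[170:250,230:330]
m=(hsv[:,:,1]<70).astype(np.uint8)
n,lab,st,ce=cv2.connectedComponentsWithStats(m)
for a,c in zip(st[1:],ce[1:]):
    if a[4]>100: print(a+[230,170,0,0,0],c+[230,170])
k=1+np.argmax(st[1:,4])
for r in range(0,80,4):
    c=np.where(lab[r]==k)[0]
    if len(c): print(r+170,c.min()+230,c.max()+230)
E
```

```text
[[-9.688e-01  2.479e-01 -5.000e-04  4.673e-01]
 [ 2.479e-01  9.688e-01  8.000e-04 -2.813e-01]
 [ 7.000e-04  6.000e-04 -1.000e+00  1.996e-01]
 [ 0.000e+00  0.000e+00  0.000e+00  1.000e+00]] 21.55
(np.float64(274.80999231911187), np.float64(207.88432493499917)) (np.float64(274.9668618878864), np.float64(199.09409000261064))
[258 188  31  36 864] [273.49421296 205.87615741]
190 267 282
194 263 285
198 261 286
202 260 287
206 259 288
210 258 288
214 259 287
218 262 285
222 268 279
```

```bash
python3 - <<'E'
from h import *
T=np.load('pics/w6.npy'); b=px2w('wrist',273.4,209.5,.096,T); print(b, np.linalg.inv(T)@np.append(b,1))
E
```

```text
[ 0.46814167 -0.28457011  0.096     ] [-0.00166721 -0.00299012  0.10363657  1.        ]
```

>>> servo_tool(
  moves=[
    [-0.17,-0.3,4,0,0,0,-0.2],
    [-0.17,-0.3,8,0,0,0,-0.2],
    [-0.17,-0.3,11,0,0,0,-0.2],
    [-0.17,-0.3,12.3,0,0,0,-0.2],
    [-0.17,-0.3,12.4,0,0,0,-0.2],
    [-0.17,-0.3,12.4,0,0,0,-0.2],
  ],
)

```text
time_s: 22.3
eef_pos: [0.4685, -0.2865, 0.0771]
tool_rot: [0.396, 3.115, -0.001]
force: [0.4, 0.3, 0.1]
grip_width: 0.6
grasp_force: 0.0
```

>>> servo_tool(
  newtons=50,
  moves=[
    [0,0,0,0,0,0,1],
    [0,0,0,0,0,0,1],
    [0,0,0,0,0,0,1],
    [0,0,0,0,0,0,1],
    [0,0,0,0,0,0,1],
  ],
)

```text
time_s: 22.92
eef_pos: [0.4684, -0.2864, 0.0773]
tool_rot: [0.396, 3.115, -0.0]
force: [-1.6, 1.2, 5.9]
grip_width: 0.282
grasp_force: 48.7
```

>>> servo_tool(
  moves=[
    [0,0,-2,0,0,0,1],
    [0,0,-5,0,0,0,1],
    [0,0,-9,0,0,0,1],
    [0,0,-12,0,0,0,1],
    [0,0,-12,0,0,0,1],
    [0,0,-12,0,0,0,1],
  ],
)

```text
time_s: 23.68
eef_pos: [0.4673, -0.2859, 0.1955]
tool_rot: [-0.396, -3.116, -0.001]
force: [-0.1, 0.9, -1.9]
grip_width: 0.282
grasp_force: 49.1
```

```bash
python3 - <<'E'
from h import *
im,T=shot('w7'); s=telemetry.observe(); print(T.round(4), s['time_s'],s['force'])
for z in(.0055,.0455): print(w2px('wrist',(T@np.array([0,0,z,1]))[:3],T))
hsv=cv2.cvtColor(im,cv2.COLOR_RGB2HSV)
for r in range(215,275,4):
    c=np.where(hsv[r,255:300,1]<70)[0]+255
    if len(c): print(r,c.min(),c.max(),len(c),end='; ')
d=np.array([.5862,.0958,0])-T[:3,3]; d[2]=0; print(T[:3,:3].T@d)
E
```

```text
[[-9.682e-01  2.500e-01 -4.000e-04  4.673e-01]
 [ 2.500e-01  9.682e-01  5.000e-04 -2.859e-01]
 [ 5.000e-04  4.000e-04 -1.000e+00  1.955e-01]
 [ 0.000e+00  0.000e+00  0.000e+00  1.000e+00]] 23.725 [ 0.03110064  0.5684962  -1.17586026]
(np.float64(276.81252869363345), np.float64(264.2407921837155))
(np.float64(276.8123352250668), np.float64(235.00431729865306))
223 275 282 8; 227 269 286 18; 231 267 287 21; 235 267 288 22; 239 267 288 22; 243 266 291 26; 247 261 295 35; 251 258 297 40; 255 256 298 43; 259 255 299 45; 263 255 299 45; 267 255 299 45; 271 255 299 45; [-1.96610269e-02  3.99261912e-01  1.62172485e-04]
```

```bash
python3 - <<'E'
from h import *
T=np.load('pics/w7.npy')
for dx in(0,.001,.002): print(dx,w2px('wrist',(T@np.array([.0075+dx,0,.0473,1]))[:3],T),w2px('wrist',(T@np.array([dx,.0075,.0473,1]))[:3],T))
E
```

```text
0 (np.float64(276.81277936441296), np.float64(223.9186377607347)) (np.float64(287.6088275512193), np.float64(233.94087627569314))
0.001 (np.float64(276.81284034738957), np.float64(222.5640255870522)) (np.float64(287.62611647030025), np.float64(232.61848035816163))
0.002 (np.float64(276.812901527681), np.float64(221.2050304662618)) (np.float64(287.64346065796036), np.float64(231.2918570541162))
```

>>> servo_tool(
  moves=[
    [-0.1,3,0,0,0,0,1],
    [-0.4,8,0,0,0,0,1],
    [-0.7,14,0,0,0,0,1],
    [-1,20,0,0,0,0,1],
    [-1.4,26,0,0,0,0,1],
    [-1.7,32,0,0,0,0,1],
    [-1.9,37,0,0,0,0,1],
    [-2.05,39.9,0,0,0,0,1],
  ],
)

```text
time_s: 24.72
eef_pos: [0.5868, 0.0984, 0.1942]
tool_rot: [-0.39, -3.115, 0.0]
force: [-0.2, -1.4, -0.8]
grip_width: 0.282
grasp_force: 49.3
```

>>> servo_tool(
  moves=[
    [0,0,2,0,0,0,1],
    [0,0,4,0,0,0,1],
    [0,0,4.4,0,0,0,1],
    [0,0,4.4,0,0,0,1],
    [0,0,4.4,0,0,0,1],
  ],
)

```text
time_s: 25.35
eef_pos: [0.5878, 0.0948, 0.1526]
tool_rot: [0.396, 3.116, 0.001]
force: [-0.4, 0.2, -0.2]
grip_width: 0.283
grasp_force: 49.3
```

```bash
python3 - <<'E'
from h import *
im,T=shot('w8'); s=telemetry.observe(); print(T.round(4), s['time_s'],s['force'])
d=np.array([.5862,.0958,0])-T[:3,3]; d[2]=0; print(T[:3,:3].T@d, w2px('wrist',(.5862,.0958,.0885),T))
cv2.imwrite('pics/w8c.png',cv2.resize(im[180:270,220:340,::-1],None,fx=6,fy=6,interpolation=cv2.INTER_CUBIC))
E
```

```text
[[-9.681e-01  2.504e-01  9.000e-04  5.878e-01]
 [ 2.504e-01  9.681e-01  2.000e-04  9.480e-02]
 [-8.000e-04  4.000e-04 -1.000e+00  1.526e-01]
 [ 0.000e+00  0.000e+00  0.000e+00  1.000e+00]] 25.4 [ 0.40823428 -0.41053208 -1.42866363]
[ 1.76926476e-03  5.61714988e-04 -1.12944851e-06] (np.float64(277.5272318088543), np.float64(222.52281935770833))
```

View pics/w8c.png

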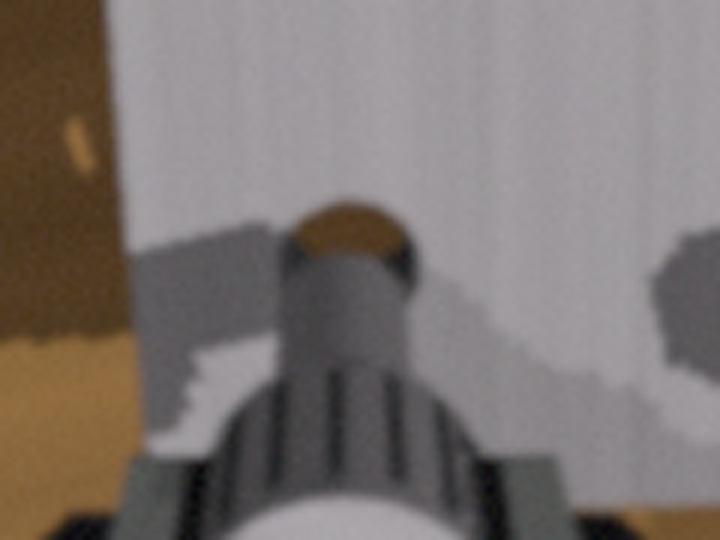

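>>> servo_tool(
  moves=[
    [0.07,0.07,0.5,0,0,0,1],
    [0.07,0.07,1.0,0,0,0,1],
    [0.07,0.07,1.4,0,0,0,1],
    [0.07,0.07,1.4,0,0,0,1],
  ],
)

```text
time_s: 25.9
eef_pos: [0.5866, 0.0957, 0.1375]
tool_rot: [-0.396, -3.116, 0.001]
force: [0.4, -0.4, -1.3]
grip_width: 0.282
grasp_force: 49.3
```

>>> servo_tool(
  moves=[
    [0,0,0.1,0,0,0,1],
    [0,0,0.2,0,0,0,1],
    [0,0,0.3,0,0,0,1],
    [0,0,0.4,0,0,0,1],
    [0,0,0.4,0,0,0,1],
  ],
)

```text
time_s: 26.52
eef_pos: [0.587, 0.0958, 0.134]
tool_rot: [0.396, 3.116, 0.0]
force: [1.5, -0.8, -1.5]
grip_width: 0.281
grasp_force: 49.3
```

>>> servo_tool(
  moves=[
    [0,0,0.1,0,0,0,1],
    [0,0,0.2,0,0,0,1],
    [0,0,0.2,0,0,0,1],
  ],
)

```text
time_s: 26.9
eef_pos: [0.5869, 0.0957, 0.132]
tool_rot: [0.396, 3.116, -0.0]
force: [1.6, -0.8, -1.4]
grip_width: 0.284
grasp_force: 49.3
```

>>> servo_tool(
  moves=[
    [0,0,0.1,0,0,0,1],
    [0,0,0.2,0,0,0,1],
    [0,0,0.3,0,0,0,1],
    [0,0,0.4,0,0,0,1],
    [0,0,0.4,0,0,0,1],
  ],
)

```text
time_s: 27.52
eef_pos: [0.5869, 0.0958, 0.1279]
tool_rot: [-0.396, -3.117, 0.0]
force: [2.4, -0.2, -1.0]
grip_width: 0.28
grasp_force: 49.3
```

>>> servo_tool(
  moves=[
    [0,0,0.1,0,0,0,1],
    [0,0,0.2,0,0,0,1],
    [0,0,0.3,0,0,0,1],
    [0,0,0.3,0,0,0,1],
  ],
)

```text
time_s: 28.02
eef_pos: [0.5868, 0.0958, 0.1249]
tool_rot: [-0.396, -3.116, 0.0]
force: [3.3, -0.5, -1.6]
grip_width: 0.282
grasp_force: 49.3
```

>>> servo_tool(
  moves=[
    [-0.05,0,0.1,0,0,0,1],
    [-0.05,0,0.3,0,0,0,1],
    [-0.05,0,0.5,0,0,0,1],
    [-0.05,0,0.7,0,0,0,1],
    [-0.05,0,0.7,0,0,0,1],
  ],
)

```text
time_s: 28.65
eef_pos: [0.5871, 0.0957, 0.1177]
tool_rot: [-0.396, -3.116, 0.0]
force: [1.1, -0.1, -2.4]
grip_width: 0.283
grasp_force: 49.3
```

>>> servo_tool(
  moves=[
    [0,0,0.2,0,0,0,1],
    [0,0,0.4,0,0,0,1],
    [0,0,0.6,0,0,0,1],
    [0,0,0.8,0,0,0,1],
    [0,0,0.8,0,0,0,1],
  ],
)

```text
time_s: 29.28
eef_pos: [0.5872, 0.0957, 0.1098]
tool_rot: [-0.396, -3.116, 0.0]
force: [1.0, 0.1, -2.2]
grip_width: 0.28
grasp_force: 49.3
```

>>> servo_tool(
  moves=[
    [0,0,0.2,0,0,0,1],
    [0,0,0.5,0,0,0,1],
    [0,0,0.8,0,0,0,1],
    [0,0,1.1,0,0,0,1],
    [0,0,1.2,0,0,0,1],
    [0,0,1.2,0,0,0,1],
  ],
)

```text
time_s: 30.02
eef_pos: [0.5873, 0.0956, 0.0979]
tool_rot: [-0.396, -3.116, 0.0]
force: [1.5, -0.2, -2.3]
grip_width: 0.283
grasp_force: 49.3
```

>>> servo_tool(
  moves=[
    [0,0,0.05,0,0,0,1],
    [0,0,0.1,0,0,0,1],
    [0,0,0.15,0,0,0,1],
    [0,0,0.15,0,0,0,1],
  ],
)

```text
time_s: 30.52
eef_pos: [0.5874, 0.0957, 0.0966]
tool_rot: [0.396, 3.116, 0.0]
force: [1.1, -0.2, -1.2]
grip_width: 0.287
grasp_force: 49.3
```

>>> servo_tool(
  moves=[
    [0,0,0.05,0,0,0,1],
    [0,0,0.05,0,0,0,1],
    [0,0,0.05,0,0,0,1],
  ],
)

```text
time_s: 30.9
eef_pos: [0.5874, 0.0957, 0.096]
tool_rot: [0.396, 3.116, 0.0]
force: [0.4, -0.4, -1.5]
grip_width: 0.283
grasp_force: 49.3
```

>>> servo_tool(
  moves=[
    [0,0,0,0,0,0,0.1],
    [0,0,0,0,0,0,0.1],
    [0,0,0,0,0,0,0.1],
    [0,0,-0.5,0,0,0,0.1],
    [0,0,-2,0,0,0,0.1],
    [0,0,-5,0,0,0,0.1],
    [0,0,-10,0,0,0,0.1],
    [0,0,-11,0,0,0,0.1],
  ],
)

```text
time_s: 31.9
eef_pos: [0.5894, 0.0958, 0.2108]
tool_rot: [0.396, 3.11, 0.004]
force: [0.6, -0.3, -0.6]
grip_width: 0.451
grasp_force: 0.0
```

>>> servo_tool(
  moves=[
    [0,0,0,0,0,0,-0.2],
    [0,0,0,0,0,0,-0.2],
    [0,0,0,0,0,0,-0.2],
  ],
)

```text
time_s: 32.28
eef_pos: [0.5866, 0.0956, 0.2047]
tool_rot: [-0.396, -3.114, 0.001]
force: [-0.0, 0.3, -0.4]
grip_width: 0.596
grasp_force: 0.0
```

```bash
python3 - <<'E'
from h import *
im,T=shot('w9'); s=telemetry.observe(); print(T[:3,3].round(4), s['time_s'],s['force'])
hsv=cv2.cvtColor(im,cv2.COLOR_RGB2HSV)
y=(.23,.973)
for nm,p,r,zt in(('bolt',(.587,.0957),.013,.1145),('drift',(.603,.1685),.011,.1345)):
    print(nm,[np.round(w2px('wrist',(p[0],p[1],z),T),1) for z in(zt,.0885)])
    u=w2px('wrist',(p[0],p[1],zt),T); u=int(u[0]),int(u[1])
    print(im[u[1]-22:u[1]+30:3,u[0]-22:u[0]+24:3].max(2))
E
```

```text
[0.5866 0.0956 0.2047] 32.325 [0.9494938  0.02556202 0.16730271]
bolt [array([277.2, 213.5]), array([277.2, 203.8])]
[[161 160 154 146 126  99  77  60  86  93 144 159 159 157 160 163]
 [127 108  92  91  68  56  72  61  83  63  89 114 155 159 161 162]
 [ 94  92  94  82  60  66  96 111 115  95  93  75 124 154 159 161]
 [ 92  94  93  60  94 146 159 163 161 158 148 102  96 144 157 161]
 [ 92  95  87  99 151 156 157 159 162 162 163 156 100 136 142 161]
 [ 94  91  88 147 161 161 160 157 156 158 160 162 146 134 140 152]
 [ 92  93 100 156 156 157 159 161 162 161 158 156 152 133 140 141]
 [ 92  94 108 159 158 156 158 159 158 160 163 162 158 141 139 142]
 [ 93  92 106 162 162 161 160 158 159 158 159 159 158 140 139 142]
 [126  99 105 154 161 162 162 164 161 161 158 160 153 143 141 142]
 [162 152 158 150 160 159 160 162 165 163 162 161 143 141 141 142]
 [163 159 161 160 162 158 160 159 160 160 158 147 139 138 142 142]
 [163 160 159 161 162 162 159 162 160 156 153 144 141 142 144 159]
 [163 161 159 161 164 160 159 162 160 162 166 159 157 160 160 163]
 [163 160 160 160 163 160 162 162 160 161 164
[... 783 characters left out ...]
  76  77  79 126 120 119 126]
 [160 162 101  45  65  75  79  79  80  76  77  82 114  94  85  96]
 [162 164 154  74  56  75  78  80  78  78  79 124 106 101 115 133]
 [162 163 161 147  60  66  73  76  78  78 108 141 125 123 122 136]
 [159 164 159 162 146 110  65  74  90 124 143 144 125 119 119 131]
 [160 162 162 162 162 160 154 153 153 142 158 157 122 117 119 136]
 [153 153 152 154 152 150 149 148 150 141 142 141 121 121 135 140]
 [120 120 119 120 122 126 125 125 127 129 134 136 131 124 141 143]
 [135 132 134 136 136 136 136 140 140 140 139 141 141 139 140 144]
 [136 134 137 138 140 142 142 140 140 139 140 140 142 145 145 146]
 [141 143 142 145 148 148 145 142 143 145 145 147 144 144 144 143]]
```

```bash
python3 -c "
from plant import arm
print(arm.finish_job())"
```

```text
the job is handed in; nothing more can be done
None
```

I handed the job in at about 32 s: the drift pin is home in the left hole and the thumb bolt in the right, both released. Wrist forces stayed under about 10 N while I worked the pins in, and the bottle, tin and brush were not touched. I had no picture views left for a last look, so I judged that both were home from the arm's height and the final image's pixel values; no verdict came back.

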